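# Fish the jet spacer out of a hob burner with sprung tongs

## Robot

A 7-joint arm with a two-finger parallel gripper is mounted at the origin on the work surface. World frame = base frame: x ahead of the robot, y to its left, z up, the work surface at z = 0. Lengths are in m, angles in rad, forces in N, time in s.
With the tool pointing down it reaches from about 0.4 to 0.85 m from the base axis. Payload 4.5 kg.
Tool frame: the origin (TCP) lies where the fingers leave the gripper's body, on its centre line; the fingertips stand 64 mm ahead of it and the grasp point (between the pads) lies 45 mm ahead of it; z points along the fingers, y is the direction in which the jaws open and shut (so a half turn about z gives the same grasp; the last joint's range is limited). The gripper opens to 88 mm and grips with 3 to 60 N. Pads are 18 mm wide; open, the fingers measure 123 mm over their backs; the gripper's body (75 mm by 187 mm) begins 45 mm behind the grasp point.
Start: joints at [1.348, 0.689, -0.195, 1.565, 0.157, 0.902, -0.215], TCP at [0.159, -0.605, 0.303] pointing down, gripper open.
Joint ranges: [-3.01, 3.01], [-0.46, 2.08], [-1.47, 1.51], [0.13, 2.56], [-1, 4.14], [0.04, 2.09], [-2.66, 2.66]. Speed limits (rad/s): [2.57, 2.57, 3.14, 3.14, 3.14, 3.14, 3.14].

## Interface

Orientations are given as a unit quaternion [x, y, z, w].
In Python, from plant import monitor, snapshot, workorder, finder gives the robot as it stands.
- The arm moves only by the tool carry_out, never from a script. Its argument "motion" is one flat list of numbers, 6 for each row, row after row: the shift along the tool's x, y, z in cm, then the turn, a rotation vector about the tool's x, y, z in rad. In form: [x, y, z, rx, ry, rz, x, y, z, rx, ry, rz, ...]. A call has 1 to 8 rows; each row shifts and turns the commanded pose from where the row before left it, along the tool's axes as they then stand; what a row does not reach is not made up. A row lasts 1/8 s, in which the tool goes at most 62.5 mm and 10.7 degrees, less where a joint would pass 70% of its speed; a pose out of reach is approached as far as the arm can. A call with a gripper value outside its range is refused whole. "hand" is the finger opening in cm, from 0 to 8.81, set as the call begins (left out, the last holds). The fingers move at their own pace and stop on an object; "grip_force" is the grip in N (left out, the last holds). Time passes only in rows, so rows that do not move let the fingers close. It gives the time, the measured TCP pose, the force and the opening at its end, in the units of the state.
- monitor.get_state(): the state, without advancing time (a new reading comes with each control period).
- snapshot(name): name is "scene" or "top" or "wrist"; returns a dict with "frame" (420x560x3 uint8, red, green, blue), "range_z" (420x560 float32, m along the optical axis (not along the pixel's ray), 0 where there is no reading), "fx", "fy", "cx", "cy" (pixels), "D" ([k1, k2, p1, p2, k3] as OpenCV has them; the pictures are not rectified), "rvec" (rotation vector, rad) and "tvec" (3), from world to camera coordinates, as OpenCV has them; the wrist camera has in their place "hand_eye" (4x4, takes a point from camera to tool coordinates, whose origin is the TCP and whose axes are the flange's). Camera axes: x right, y down, z forward; pixel columns grow to the right and rows downward; lengths in m; the calibration is good to about 2 mm. A picture is of the moment at which its call begins: read the wrist's pose just before it.
- workorder.finish_job(): hands the job in, once; it reports no verdict.
Trained networks look in a picture, given as the dict that the camera call returned (one of the last four; its "shot" number tells which), for a name from the list of things; names that differ only in an ending like _2 or _b are one class to them, and where a whole thing is asked for, a point or a joint stands for the part that bears it (a point fixed in the world has none). Each returns a list of dicts, best first, with "p" (0 to 1); they miss things now and then, are a little off and sometimes report something else, mostly with a low value. They report only what shows in the picture. A call takes as long as a camera call. They do not tell look-alikes from the thing itself.
- finder.masks_of(picture, thing): "pixels" (420x560 bool, what is visible of it) and "extent" ([left, top, right, bottom] in pixels, round what is visible of it).
The state is a dict: "clock": time; "q": joint angles; "qd": joint speeds; "joint_torque": joint torques, N m; "tool_pos": TCP position; "eef_rot": TCP orientation; "contact_force": force on the tool from outside, world axes, zero at the start; "moment": the same for the moment, N m; "opening": opening from 0.0 (shut) to 1.0 (fully open).
Only numpy, scipy, OpenCV 4.12 (cv2) and the standard library are available. Lean on these libraries where they do the work, as an engineer would, in place of code of your own. Each camera call takes 0.05 s, during which the arm holds its last target. There are 200 camera calls.

## Task

The hob's burner has been taken off for cleaning and its brass jet spacer is still held by the catch at the bottom of the narrow well. Take the sprung tongs from their wooden stand, push the catch plate down with the tips on both sides of the spacer until you feel it stop, without forcing it, squeeze the tongs shut on the spacer's foot, pull the spacer out, and lower it right down into the white dish before letting go. Then put the tongs back upright in their stand, and leave the other things on the counter where they are.

Things in the scene. Friction and masses are not known exactly. Their poses are not given: they have to be found in the camera images.
- tongs: Steel tweezer-like tongs, 131 mm long, 70 g, standing upright, tips down. Origin: midway between the lower ends of the tips; z up to the bow, y the line along which the arms close. Arms hinge at the bow, 122 mm above the tips, 9 mm either side of the middle, sprung open. Tips 8 mm wide in x, 4 mm thick in y; inner faces 30 mm apart at rest; a stop keeps them at least 10 mm apart.
- tongs_grip (a point): Tongs' middle at the rubber finger pads, 75 mm above the tips, 56 mm below the top of the bow. Pads 18 mm wide in x, 24 mm high; hold here, fingers closing along the tongs' y. Width over the pads: 36 mm at rest, 33.5 half squeezed, 30 with tips on the spacer. Each pad pushes back 10 N at rest, 14 N shut on the spacer; tips press with 0.4 of any more. About 40 N at the pads grips the spacer well.
- tongs_left (a joint): How far each arm of the tongs is squeezed (rad): 0 at rest (tips 30 mm apart inside), 0.029 tips 23 mm apart (fits the well astride the spacer), 0.066 tips 14 mm apart and parallel (on the spacer), 0.082 at the stop. Tip gap = 30 mm - 244 mm x this value.
- spacer: Brass jet spacer, 30 g: square foot 14 x 14 mm, 16 mm high, and on it a stem 7 mm across, 5 mm high, too thin for the tongs. Origin: centre of the underside. It starts in the well, 36 mm below the mouth, square to the well, up to 1 mm off its middle along y. Two hooks hold its foot down until the catch plate is fully down; then it lifts out freely, the tips taking the foot just above the plate.
- burner: Cast aluminium gas burner without its cap, fixed on the counter: round, 104 mm across the foot, 90 mm across the crown, 50 mm high. Origin: centre of the underside, z up. In its top an oblong well, 40 mm along y and 18 mm along x; the tongs fit in only with their closing line along the burner's y.
- well_mouth (a point): Middle of the well's mouth, level with the burner's top. 19 to 30 mm below it (not measured, differs each time) lies the face of the catch plate, which fills the ends of the well, 8 to 19 mm off the middle along y. Pushed by the tips it slides down 4.5 mm with about 4 N to a hard stop and stays there; meanwhile two hooks over the spacer's foot draw back, clear of it only in the last 1.5 mm.
- stand: Wooden block, 60 x 84 mm and 40 mm high, fixed. Origin: centre of the underside. A slot 46 mm along y and 13 mm along x, with its floor 8 mm above the counter, holds the tongs upright by their tips, closing line along y.
- dish: Shallow round white ceramic dish, loose, 104 mm across, 18 mm high, wall 4 mm, its flat inner floor 96 mm across and 5 mm above the counter. Origin: centre of the underside.
- burner_cap: Bystander: dark steel disc, 64 mm across, 10 mm thick. Origin: centre of the underside.
- screwdriver: Bystander: screwdriver lying on the counter, 170 mm long, along its x axis. Origin: under its middle.
- flame_ring: Bystander: small aluminium ring, 50 mm across, 10 mm high, lying flat. Origin: centre of the underside.
- mug: Bystander: white mug, 80 mm across, 92 mm high. Origin: centre of the underside.
- glass: Bystander: drinking glass, 68 mm across, 85 mm high. Origin: centre of the underside.
- salt_jar: Bystander: jar, 56 mm across, 95 mm high. Origin: centre of the underside.
- match_box: Bystander: cardboard box, 55 x 110 x 30 mm. Origin: centre of the underside.
Not all that is in view belongs to the job. There is more than one size of the tongs; the job needs the middle-sized.

How it is judged:
On the way, in this order (a step that is already met when the one before it is completed fails the run):
1. the tongs are lifted out of the stand in the gripper (z of tongs in the frame of stand above 0.05 m and contact force between the fingers and tongs above 0.5 N), for 0.1 s.
2. the spacer is pulled up clear of the burner in the squeezed tongs (z of spacer in the frame of burner above 0.055 m and contact force between tongs and spacer above 0.5 N), for 0.1 s.
3. the spacer is lowered to the dish's floor, its underside no more than 12 mm above the dish's underside, while still in the tongs (horizontal distance between spacer and dish below 0.035 m and z of spacer in the frame of dish below 0.012 m and contact force between tongs and spacer above 0.3 N), for 0.05 s.
At the end, for the whole second after the job is handed in: The spacer lies at rest in the dish (within 42 mm of its middle, resting on it, at most 16 mm above its underside), the dish level; the tongs stand at rest in the stand's slot, let go, tips within 15 mm of the slot's middle and on its floor (within 6 mm), upright within 0.2 rad (horizontal distance between spacer and dish below 0.042 m and z of spacer in the frame of dish below 0.016 m and linear speed of each of spacer, tongs below 0.02 m/s and contact force between spacer and dish above 0.05 N and contact force between tongs and spacer below 0.05 N and horizontal distance between tongs and stand below 0.015 m and z of tongs in the frame of stand below 0.014 m and angle between tongs's own z axis and vertical below 0.2 rad and angle between the y axis of tongs and the y axis of stand, either way round below 0.35 rad and angle between dish's own z axis and vertical below 0.1 rad); the robot touches nothing.
It fails at once if the tongs press on the burner or its catch plate with more than 18 N (contact force between tongs and burner above 18 N).
It fails at once if the robot itself presses on the burner with more than 10 N (contact force between any of the fingers, the arm and burner above 10 N).
It fails at once if the fingers take the spacer themselves (contact force between the fingers and spacer above 0.5 N).
It fails at once if another thing on the counter is moved by more than 30 mm (distance of any of burner_cap, screwdriver, flame_ring, mug, glass, salt_jar, match_box from where it was at the start of the episode above 0.03 m).
It also fails if it takes over 61 s, if anything falls off the work surface, if the arm or the gripper's body presses on something with over 40 N, if the wrist force passes 120 N, or if a joint passes its speed limit or range.

## Working session

There is one attempt and no reset: what is moved stays moved. The work goes in short steps, Python scripts to look and compute and a tool call to move; the robot and the scene stay as the last step left them, time stands still between calls to the robot, and variables do not carry over. Pictures are saved under pics/ and viewed, about 8 in all and at most 12, crops included, and the job is handed in when it is done.

Besides the shell and the picture viewer there is one more tool, called after ">>>" by a JSON object that holds its "fn" and its "kwargs". carry_out: Moves the arm, as the interface text tells. Its arguments: {"type":"object","properties":{"motion":{"type":"array"},"hand":{"type":"number"},"grip_force":{"type":"number"}},"required":["motion"]}

```bash
mkdir -p pics; cat > h.py <<'E'
import numpy as np, cv2
from scipy.spatial.transform import Rotation as R
from plant import monitor, snapshot, workorder, finder
def shot(name):
    s=monitor.get_state(); p=snapshot(name)
    if 'hand_eye' in p:
        T=np.eye(4); T[:3,:3]=R.from_quat(s['eef_rot']).as_matrix(); T[:3,3]=s['tool_pos']
        p['c2w']=T@np.array(p['hand_eye'])
    else:
        T=np.eye(4); T[:3,:3]=cv2.Rodrigues(np.array(p['rvec'],float))[0]; T[:3,3]=np.ravel(p['tvec']); p['c2w']=np.linalg.inv(T)
    return p
def K(p): return np.array([[p['fx'],0,p['cx']],[0,p['fy'],p['cy']],[0,0,1.]])
def cloud(p,m=None):
    z=p['range_z']; m=(z>0) if m is None else (m&(z>0))
    v,u=np.nonzero(m); 
    n=cv2.undistortPoints(np.c_[u,v].astype(np.float64)[:,None],K(p),np.array(p['D'],float))[:,0]
    c=np.c_[n,np.ones(len(n))]*z[v,u][:,None]
    return c@p['c2w'][:3,:3].T+p['c2w'][:3,3], u, v
def proj(p,X):
    T=np.linalg.inv(p['c2w']); return cv2.projectPoints(np.atleast_2d(X).astype(float),cv2.Rodrigues(T[:3,:3])[0],T[:3,3],K(p),np.array(p['D'],float))[0][:,0]
def ray(p,uv,z):
    n=cv2.undistortPoints(np.array(uv,float).reshape(-1,1,2),K(p),np.array(p['D'],float))[:,0]
    d=np.c_[n,np.ones(len(n))]@p['c2w'][:3,:3].T; o=p['c2w'][:3,3]
    return o+d*((z-o[2])/d[:,2])[:,None]
def save(n,p,crop=None,k=1):
    im=p['frame'][:,:,::-1]
    if crop: l,t,r,b=crop; im=im[t:b,l:r]
    cv2.imwrite('pics/'+n,cv2.resize(im,None,fx=k,fy=k,interpolation=cv2.INTER_CUBIC))
E
cat > a.py <<'E'
from h import *
np.set_printoptions(precision=4,suppress=True)
s=monitor.get_state(); print(s)
for n in ['top','scene']:
    p=shot(n); save(n+'0.png',p); print(n,p['c2w'][:3,3],p['c2w'][:3,2],p['fx'])
    for t in ['tongs','burner','stand','dish','spacer','burner_cap','screwdriver','mug','glass','salt_jar','match_box','flame_ring']:
        for d in finder.masks_of(p,t)[:4]:
            if d['p']<.2: continue
            X,_,_=cloud(p,d['pixels'])
            if len(X): print(t,round(d['p'],2),d['extent'],'med',np.median(X,0),'lo',np.percentile(X,3,0),'hi',np.percentile(X,97,0))
E
python3 a.py; python3 -c "
import cv2,numpy as np
"
```

```text
{'clock': 0.0, 'q': array([ 1.3478,  0.69  , -0.1945,  1.5663,  0.1573,  0.9025, -0.2151]), 'qd': array([-0.0009, -0.0004, -0.0014, -0.0005,  0.0001,  0.001 , -0.0001]), 'joint_torque': array([ -0.0003, -52.7567,  -1.2669, -15.343 ,  -0.0527,   0.0066,
         0.0002]), 'tool_pos': array([ 0.1586, -0.604 ,  0.3019]), 'eef_rot': array([ 0.9918,  0.1281, -0.0002, -0.0009]), 'contact_force': array([ 0.7732, -0.4465,  1.0414]), 'moment': array([ 0.0371, -0.0498,  0.0266]), 'opening': 1.0039684165127678}
top [0.5284 0.0091 1.1437] [ 0.0563 -0.0114 -0.9983] 533.4211914295088
tongs 0.83 [120.5, 295.1, 159.0, 323.7] med [0.3846 0.2723 0.122 ] lo [0.3561 0.2563 0.0007] hi [0.4153 0.3023 0.1822]
tongs 0.64 [236.7, 221.0, 289.6, 271.1] med [0.5179 0.035  0.0376] lo [ 0.4746 -0.0107  0.0099] hi [0.5613 0.0798 0.0524]
tongs 0.53 [131.8, 255.8, 155.4, 265.7] med [0.4872 0.2649 0.0938] lo [0.4781 0.2564 0.021 ] hi [0.494  0.2943 0.1378]
stand 0.85 [129.4, 245.1, 169.8, 275.9] med [0.4917 0.2673 0.039 ] lo [0.4587 0.2343 0.0153] hi [0.5151 0.314  0.0435]
dish 0.91 [372.5, 220.5, 421.0, 270.4] med [
[... 2573 characters left out ...]
4873 0.2824 0.0774] lo [ 0.309   0.2556 -0.0031] hi [0.4956 0.4436 0.1316]
glass 0.55 [346.2, 250.8, 385.5, 309.1] med [0.777  0.0693 0.0576] lo [0.7402 0.0451 0.0048] hi [0.8018 0.1073 0.0846]
salt_jar 0.56 [404.8, 206.9, 436.4, 258.3] med [0.741  0.2603 0.0603] lo [0.7119 0.2496 0.0062] hi [0.756  0.2924 0.094 ]
match_box 0.86 [152.0, 311.1, 216.0, 369.7] med [ 0.7048 -0.2648  0.0281] lo [ 0.6579 -0.3142  0.0003] hi [ 0.7411 -0.2078  0.0308]
match_box 0.75 [252.2, 210.1, 295.7, 252.6] med [0.5395 0.0224 0.0384] lo [ 0.4816 -0.0142  0.0035] hi [0.5678 0.071  0.0493]
flame_ring 0.67 [295.1, 204.7, 313.0, 219.3] med [0.4727 0.1462 0.006 ] lo [ 0.4511  0.1243 -0.0019] hi [0.4967 0.169  0.0089]
```

```bash
python3 -c "
import cv2,numpy as np
a=cv2.imread('pics/scene0.png')[100:270,230:450]; b=cv2.imread('pics/top0.png')[205:335,110:300]
a=cv2.resize(a,(400,309),interpolation=2); b=cv2.resize(b,(400,274),interpolation=2)
cv2.imwrite('pics/c1.png',np.hstack([a,np.vstack([b,np.zeros((35,400,3),'uint8')])]))"
```

```text
(no output)
```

View pics/c1.png

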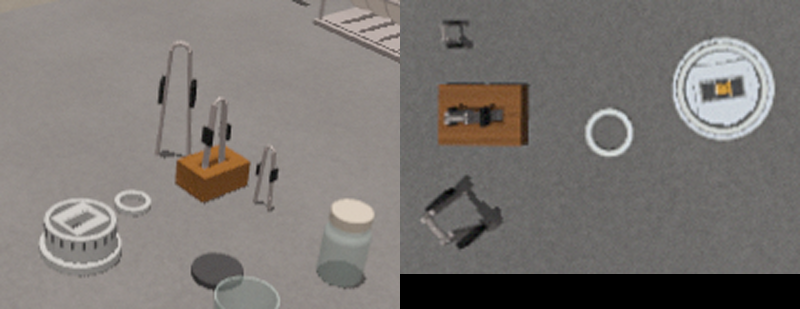

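View pics/top0.png

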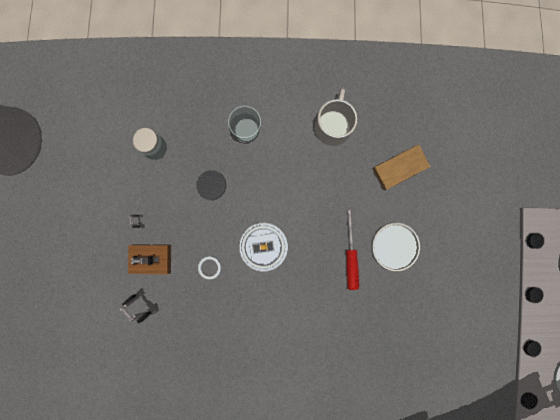

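Three tongs are in view: large, free-standing (scene 327,153; top about 0.182 m), middle, in the wooden stand (348,172; top about 0.138 m, which is 131 mm plus the 8 mm slot floor), and small (372,200; top about 0.06 m). The middle ones in the stand fit the description, and the crop confirms it. Burner at top image (263,247), dish at (396,247).

```bash
cat > m.py <<'E'
from h import *
import sys
np.set_printoptions(precision=4,suppress=True)
def rect(P):
    (c,(w,h),a)=cv2.minAreaRect((P*1000).astype(np.float32)); 
    b=cv2.boxPoints(((c),(w,h),a)); e=[b[1]-b[0],b[2]-b[1]]; l=max(e,key=np.linalg.norm)
    y=np.degrees(np.arctan2(l[1],l[0]))-90; y=(y+90)%180-90
    return np.array(c)/1000,sorted([w,h]),y   # y: angle of long side from world y
def meas(p):
    X,u,v=cloud(p); I=p['frame'][v,u].astype(int)
    br=(I[:,0]>I[:,2]*1.6)&(I[:,0]>70)&(abs(X[:,2]-.04)<.006)&(np.hypot(X[:,0]-.487,X[:,1]-.272)<.07)
    if br.sum()>50: print('stand top rect',rect(X[br,:2]),'z',np.median(X[br,2]),br.sum())
    t=(X[:,2]>.055)&(X[:,2]<.16)&(np.hypot(X[:,0]-.487,X[:,1]-.272)<.05)
    if t.sum()>20: 
        print('tongs >.055',rect(X[t,:2]),'zmax',np.percentile(X[t,2],[50,90,99]),t.sum())
        for lo,hi in [(.055,.07),(.07,.1),(.1,.12),(.12,.16)]:
            q=t&(X[:,2]>lo)&(X[:,2]<hi)
            if q.sum()>5: print('   ',lo,hi,X[q].min(0),X[q].max(0),q.sum())
    f=(abs(X[:,2]-.05)<.006)&(np.hypot(X[:,0]-.52,X[:,1]-.033)<.06)
    if f.sum()>50:
        c,r=cv2.minEnclosingCircle((X[f,:2]*1000).astype(np.float32)); print('burner crown',np.array(c)/1000,r,'z',np.median(X[f,2]))
        c=np.array(c)/1000
        w=(X[:,2]<.044)&(np.hypot(*(X[:,:2]-c).T)<.03)
        # well mouth: dark/deep pixels re-projected onto top plane
        if w.sum()>10:
            Y=ray(p,np.c_[u[w],v[w]],np.median(X[f,2])); print('well',rect(Y[:,:2]),'z pct',np.percentile(X[w,2],[2,20,50,80,98]),w.sum())
        return c
if __name__=='__main__':
    for n in sys.argv[1:]:
        p=shot(n); print(n); meas(p)
        d=[d for d in finder.masks_of(p,'dish')][:1]
        if d:
            X,_,_=cloud(p,d[0]['pixels']); X=X[(X[:,2]<.03)&(X[:,2]>.003)]; c,r=cv2.minEnclosingCircle((X[:,:2]*1000).astype(np.float32)); print('dish',c,r,np.median(X,0))
E
python3 m.py top scene
```

```text
top
stand top rect (array([0.4866, 0.2761]), [58.71493148803711, 85.03654479980469], np.float32(1.5327759)) z 0.03934047125245044 914
tongs >.055 (array([0.4862, 0.275 ]), [16.709245681762695, 38.1370735168457], np.float32(1.9145355)) zmax [0.0973 0.1354 0.1392] 153
    0.055 0.07 [0.4821 0.2569 0.0582] [0.489  0.2891 0.0696] 7
    0.07 0.1 [0.4773 0.2559 0.0712] [0.4949 0.2943 0.0991] 75
    0.1 0.12 [0.4807 0.2626 0.1009] [0.4913 0.287  0.1199] 28
    0.12 0.16 [0.4813 0.2645 0.1207] [0.4899 0.2865 0.1402] 43
burner crown [0.5183 0.0354] 45.30704879760742 z 0.04922381132746512
well (array([0.5196, 0.0354]), [53.46045684814453, 54.056480407714844], np.float32(52.500854)) z pct [0.01   0.0136 0.0209 0.0309 0.0388] 238
dish (523.73583984375, -247.53697204589844) 52.79410171508789 [ 0.524 -0.249  0.006]
scene
stand top rect (array([0.4874, 0.2748]), [65.94573211669922, 87.4466552734375], np.float32(2.5901184)) z 0.037443713815175916 352
tongs >.055 (array([0.4866, 0.2735]), [21.493427276611328, 41.407066345214844], np.float32(1.3687439)) zmax [0.0921 0.1254 0.1346] 259
    0.055 0.07 [0.4812 0.2554 0.0552] [0.4944 0.294  0.07  ] 34
    0.07 0.1 [0.4762 0.2531 0.0707] [0.4978 0.2944 0.0992] 130
    0.1 0.12 [0.4798 0.2598 0.1004] [0.4939 0.2862 0.1195] 55
    0.12 0.16 [0.4812 0.262  0.1204] [0.4932 0.2861 0.1358] 40
burner crown [0.5206 0.0346] 47.92182922363281 z 0.04734468494878119
well (array([0.5331, 0.025 ]), [46.05662155151367, 52.71454620361328], np.float32(0.33914185)) z pct [0.0307 0.035  0.0389 0.0421 0.0435] 120
```

>>> {"fn": "carry_out", "kwargs": {"motion": [4,-4,0,0,0,0,4,-4,0,0,0,0,4,-4,0,0,0,0,4,-4,0,0,0,0,4,-4,0,0,0,0,4,-4,0,0,0,0,4,-4,0,0,0,0.13,3,-5,0,0,0,0.13]}}

```text
clock: 2.5
tool_pos: [0.3833, -0.2078, 0.303]
eef_rot: [1.0, -0.004, 0.001, 0.0]
contact_force: [0.9, -0.5, 1.0]
opening: 0.996
```

>>> {"fn": "carry_out", "kwargs": {"motion": [2,-5,0,0,0,0,2,-5,0,0,0,0,2,-5,0,0,0,0,2,-5,0,0,0,0,2,-4,0,0,0,0,0,0,0,0,0,0]}}

```text
clock: 3.25
tool_pos: [0.4842, 0.0347, 0.3028]
eef_rot: [1.0, 0.002, 0.001, -0.001]
contact_force: [0.1, -0.3, 0.2]
opening: 1.001
```

```bash
cat > w.py <<'E'
from m import *
p=shot('wrist'); print(monitor.get_state()['tool_pos'],np.array(p['hand_eye']))
meas(p); save(sys.argv[1],p); print('view ctr',ray(p,[[280,210]],0.05))
E
python3 w.py w1.png
```

```text
[0.4831 0.032  0.3027] [[ 0.0007 -0.9459 -0.3245  0.0842]
 [ 1.      0.0009 -0.0003 -0.0002]
 [ 0.0006 -0.3245  0.9459 -0.0816]
 [ 0.      0.      0.      1.    ]]
stand top rect (array([0.4849, 0.2768]), [60.170230865478516, 85.68508911132812], np.float32(0.6651459)) z 0.03960824613518199 2903
tongs >.055 (array([0.4848, 0.2758]), [18.049888610839844, 37.93500518798828], np.float32(0.8023224)) zmax [0.0942 0.1237 0.1327] 1389
    0.055 0.07 [0.4798 0.2599 0.0551] [0.49   0.2904 0.0699] 135
    0.07 0.1 [0.476  0.2568 0.0704] [0.4941 0.2949 0.1   ] 763
    0.1 0.12 [0.4795 0.263  0.1   ] [0.4902 0.289  0.12  ] 309
    0.12 0.16 [0.4794 0.2637 0.1201] [0.49   0.2698 0.1362] 182
burner crown [0.5167 0.0362] 45.57437515258789 z 0.04935482472834035
well (array([0.529 , 0.0341]), [39.93584060668945, 47.17201232910156], np.float32(9.530548)) z pct [0.0127 0.0198 0.0226 0.0343 0.0423] 743
view ctr [[0.4574 0.0283 0.05  ]]
```

View pics/w1.png

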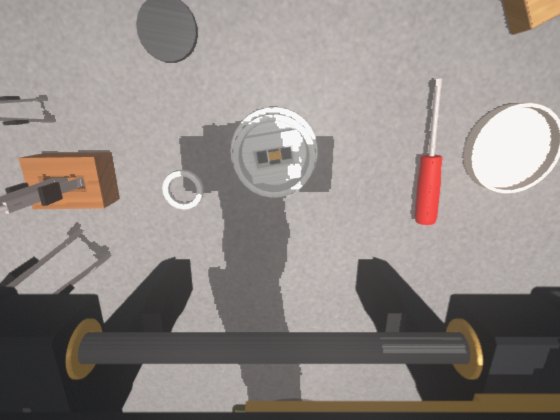

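```bash
cat > well.py <<'E'
from m import *
def well(p,c=(.5175,.0355)):
    X,u,v=cloud(p); Y=ray(p,np.c_[u,v],.0493)
    w=(X[:,2]<.0465)&(np.hypot(*(Y[:,:2]-c).T)<.026)
    m=np.zeros(p['range_z'].shape,np.uint8); m[v[w],u[w]]=1
    n,L,S,C=cv2.connectedComponentsWithStats(m); k=1+np.argmax(S[1:,4]); 
    vv,uu=np.nonzero(L==k); P=ray(p,np.c_[uu,vv],.0493)[:,:2]
    print('well',rect(P),S[k]); 
    mu=P.mean(0); ev,E=np.linalg.eigh(np.cov((P-mu).T)); a=np.degrees(np.arctan2(E[1,1],E[0,1]))-90; print('pca',mu,(a+90)%180-90,np.sqrt(12*ev))
    q=L[v,u]==k; Q=X[q]; 
    s=R.from_euler('z',-((a+90)%180-90),degrees=True).as_matrix()[:2,:2]; l=(Q[:,:2]-mu)@s.T
    for lo in np.arange(-.02,.02,.004):
        b=(l[:,1]>=lo)&(l[:,1]<lo+.004)&(abs(l[:,0])<.009)
        if b.sum()>3: print('   y %.0f..%.0f'%(lo*1e3,lo*1e3+4),np.percentile(Q[b,2],[5,50,95])*1e3,b.sum())
if __name__=='__main__':
    well(shot('wrist')); well(shot('top'))
E
python3 well.py
```

```text
well (array([0.517 , 0.0361]), [18.25886344909668, 39.704132080078125], np.float32(10.401093)) [251 144  39  23 612]
pca [0.5172 0.036 ] 9.493534875131033 [0.0178 0.0398]
   y -20..-16 [18.6373 21.8804 39.428 ] 47
   y -16..-12 [20.8609 21.9058 22.8368] 42
   y -12..-8 [20.511  21.6432 22.8564] 41
   y -8..-4 [16.4676 29.4812 35.2753] 47
   y -4..0 [29.3887 34.6119 36.1934] 53
   y 0..4 [28.963  34.0297 35.6877] 50
   y 4..8 [12.9757 29.7958 35.5289] 35
   y 8..12 [13.2142 21.5271 22.9329] 46
   y 12..16 [20.6534 21.6376 23.025 ] 38
   y 16..20 [21.03   21.7812 22.7853] 41
well (array([0.5246, 0.0353]), [14.046553611755371, 39.36848449707031], np.float32(-4.8068466)) [253 241  20   8  52]
pca [0.5239 0.0355] 4.994114066302089 [0.0096 0.0432]
   y -20..-16 [15.6765 22.5065 39.6826] 7
   y -16..-12 [ 8.7324 15.9104 21.7725] 4
   y -12..-8 [21.1065 21.5675 23.3465] 4
   y -8..-4 [17.6876 34.0833 44.2362] 5
   y -4..0 [32.9044 34.4227 44.3495] 5
   y 0..4 [32.5761 36.0126 44.1367] 5
   y 8..12 [14.2567 21.8141 39.3887] 5
   y 12..16 [14.7191 19.3501 41.1012] 5
   y 16..20 [18.1424 21.7869 33.8812] 6
```

>>> {"fn": "carry_out", "kwargs": {"motion": [0,-5,0,0,0,0,0,-5,0,0,0,0,0,-5,0,0,0,0,0,-5,0,0,0,0,0,-4.3,0,0,0,0,0,0,3,0,0,-0.02,0,0,0,0,0,0]}}

```text
clock: 4.28
tool_pos: [0.4825, 0.2712, 0.2711]
eef_rot: [1.0, 0.007, -0.002, 0.002]
contact_force: [0.7, -0.9, 0.4]
opening: 1.002
```

```bash
python3 w.py w2.png; python3 -c "
from plant import monitor; s=monitor.get_state(); print(s['eef_rot'],s['q'])"
```

```text
[0.4834 0.2712 0.2723] [[ 0.0007 -0.9459 -0.3245  0.0842]
 [ 1.      0.0009 -0.0003 -0.0002]
 [ 0.0006 -0.3245  0.9459 -0.0816]
 [ 0.      0.      0.      1.    ]]
stand top rect (array([0.485 , 0.2768]), [59.88543701171875, 83.13834381103516], np.float32(0.943985)) z 0.039473536307633755 3570
tongs >.055 (array([0.4849, 0.2765]), [18.41375160217285, 36.2169303894043], np.float32(1.4394531)) zmax [0.0959 0.136  0.1378] 719
    0.055 0.07 [0.4892 0.2627 0.0552] [0.4903 0.2912 0.0691] 22
    0.07 0.1 [0.4754 0.2586 0.0703] [0.4946 0.2948 0.0997] 360
    0.1 0.12 [0.481  0.2648 0.1003] [0.4904 0.2885 0.1192] 64
    0.12 0.16 [0.48   0.2654 0.1204] [0.4903 0.2876 0.1384] 273
burner crown [0.5167 0.0367] 46.10733413696289 z 0.04905413535296904
well (array([0.5267, 0.0503]), [45.01972579956055, 54.934303283691406], np.float32(16.897964)) z pct [0.0141 0.0277 0.0344 0.0398 0.0436] 1033
view ctr [[0.4649 0.264  0.05  ]]
[ 9.99975334e-01  6.84564751e-03 -9.50422892e-04  1.25109085e-03] [-0.5909836   0.63452209 -0.00657958  1.81817304  0.00771729  0.69189356
 -2.15934321]
```

Well: centre (0.517, 0.036), rotated about +10° from world y, catch plate face at z about 0.022. The wrist view w1 showed the well at (275,156). Tongs: centre (0.485, 0.2765), top at 0.138.

>>> {"fn": "carry_out", "kwargs": {"motion": [0.2,-0.5,3,0,0,0,0,0,4,0,0,0,0,0,3,0,0,0,0,0,1,0,0,0,0,0,0,0,0,0]}}

```text
clock: 4.95
tool_pos: [0.486, 0.2778, 0.1633]
eef_rot: [1.0, 0.008, 0.0, 0.0]
contact_force: [0.8, -0.2, -0.5]
opening: 0.999
```

```bash
cat > st.py <<'E'
from h import *
import time
np.set_printoptions(precision=4,suppress=True)
P=[]
s=monitor.get_state(); r=R.from_quat(s['eef_rot']).as_matrix(); print(s['clock'],s['tool_pos'],'yaw',np.degrees(np.arctan2(r[1,0],r[0,0])),'tilt',r[:2,2],s['contact_force'],s['moment'],s['opening']*88.1)
E
python3 st.py; python3 w.py w3.png
```

```text
4.95 [0.486  0.2778 0.1633] yaw 0.874877514522983 tilt [ 0.0006 -0.0002] [ 0.7554 -0.192  -0.4515] [ 0.0083 -0.0031 -0.0381] 88.0201664628149
[0.4863 0.2782 0.1639] [[ 0.0007 -0.9459 -0.3245  0.0842]
 [ 1.      0.0009 -0.0003 -0.0002]
 [ 0.0006 -0.3245  0.9459 -0.0816]
 [ 0.      0.      0.      1.    ]]
stand top rect (array([0.4849, 0.2766]), [60.646629333496094, 83.6330795288086], np.float32(1.3791809)) z 0.0394746878760438 7379
tongs >.055 (array([0.483 , 0.2718]), [26.337291717529297, 99.69425964355469], np.float32(5.265442)) zmax [0.1261 0.1454 0.159 ] 5862
    0.055 0.07 [0.4887 0.2615 0.0551] [0.4908 0.2918 0.0698] 89
    0.07 0.1 [0.4759 0.2254 0.0702] [0.4968 0.3219 0.1   ] 1114
    0.1 0.12 [0.4767 0.223  0.1   ] [0.4978 0.322  0.12  ] 1224
    0.12 0.16 [0.474 0.223 0.12 ] [0.5006 0.322  0.16  ] 3435
view ctr [[0.5053 0.2742 0.05  ]]
```

>>> {"fn": "carry_out", "kwargs": {"motion": [-0.1,0.1,1.2,0,0,0,0,0,1.0,0,0,0,0,0,0,0,0,0]}}

```text
clock: 5.38
tool_pos: [0.4839, 0.2773, 0.1399]
eef_rot: [1.0, 0.008, -0.001, 0.0]
contact_force: [-0.2, 0.1, -0.0]
opening: 1.002
```

>>> {"fn": "carry_out", "kwargs": {"motion": [0,0,0,0,0,0,0,0,0,0,0,0,0,0,0,0,0,0,0,0,0,0,0,0,0,0,0,0,0,0,0,0,0,0,0,0], "hand": 3.35, "grip_force": 30}}

```text
clock: 6.12
tool_pos: [0.4844, 0.2775, 0.1407]
eef_rot: [1.0, 0.008, 0.0, 0.0]
contact_force: [0.2, -0.2, -0.5]
opening: 0.386
```

```bash
python3 st.py
```

```text
6.125 [0.4844 0.2775 0.1407] yaw 0.9610701978587576 tilt [ 0.     -0.0001] [ 0.1644 -0.1755 -0.5355] [-0.0048 -0.008  -0.0199] 34.00639104070441
```

>>> {"fn": "carry_out", "kwargs": {"motion": [0,0,-1,0,0,0,0,0,-2,0,0,0,0,0,-3,0,0,0,0,0,-3,0,0,0,0,0,-2,0,0,0,0,0,0,0,0,0]}}

```text
clock: 6.88
tool_pos: [0.4851, 0.2779, 0.2525]
eef_rot: [1.0, 0.008, 0.002, -0.001]
contact_force: [-0.5, 0.1, -1.1]
opening: 0.387
```

```bash
python3 st.py; python3 w.py w4.png
```

```text
6.875 [0.4851 0.2779 0.2525] yaw 0.9566659692362947 tilt [0.0033 0.0021] [-0.4531  0.0932 -1.1139] [-0.034   0.0129  0.0203] 34.094715531264015
[0.4845 0.2775 0.2513] [[ 0.0007 -0.9459 -0.3245  0.0842]
 [ 1.      0.0009 -0.0003 -0.0002]
 [ 0.0006 -0.3245  0.9459 -0.0816]
 [ 0.      0.      0.      1.    ]]
stand top rect (array([0.4851, 0.2767]), [59.868675231933594, 83.44840240478516], np.float32(1.1021729)) z 0.03949448591129684 4351
tongs >.055 (array([0.4861, 0.2776]), [10.417665481567383, 31.2021427154541], np.float32(1.4550476)) zmax [0.1442 0.1565 0.1596] 289
    0.12 0.16 [0.4806 0.2621 0.1202] [0.4916 0.2933 0.1599] 286
burner crown [0.517  0.0368] 45.85209274291992 z 0.04908188720461498
well (array([0.5275, 0.05  ]), [44.58633804321289, 54.732513427734375], np.float32(14.792877)) z pct [0.0146 0.0283 0.0348 0.0404 0.0436] 1152
view ctr [[0.4753 0.2724 0.05  ]]
```

View pics/w4.png

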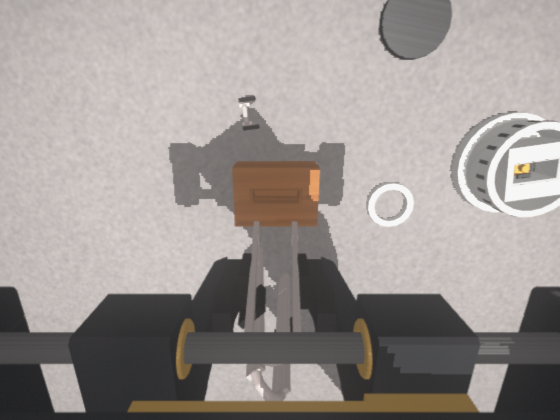

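Tongs held at 34 mm over the pads with tips about 31 mm over their outsides; the stand slot is at (275,195), now empty. Next, over to the well.

>>> {"fn": "carry_out", "kwargs": {"motion": [0.4,3,0,0,0,0,0.6,5,0,0,0,0,0.6,5,0,0,0,0,0.6,5,0,0,0,0,0.4,4,0,0,0,-0.08,0,2.25,0,0,0,-0.077,0,0,0,0,0,0]}}

```text
clock: 7.8
tool_pos: [0.5157, 0.0334, 0.2498]
eef_rot: [0.996, 0.084, -0.001, 0.0]
contact_force: [0.2, 0.2, -1.5]
opening: 0.382
```

```bash
python3 st.py; cat > tip.py <<'E'
from well import *
p=shot('wrist'); s=monitor.get_state(); well(p,(.517,.036))
X,u,v=cloud(p); tz=s['tool_pos'][2]
q=(X[:,2]>tz-.134)&(X[:,2]<tz-.105)&(np.hypot(X[:,0]-s['tool_pos'][0],X[:,1]-s['tool_pos'][1])<.035)&(X[:,2]>.055)
if q.sum()>8: print('tips',rect(X[q,:2]),'zmin',X[q,2].min(),'tcp',s['tool_pos'],q.sum()); 
save(sys.argv[1],p)
E
python3 tip.py w5.png
```

```text
7.8 [0.5157 0.0334 0.2498] yaw 9.676306480471144 tilt [-0.0021 -0.001 ] [ 0.1992  0.1709 -1.483 ] [ 0.0597  0.0135 -0.0331] 33.67111396934784
well (array([0.5168, 0.036 ]), [17.71550941467285, 39.097450256347656], np.float32(9.716187)) [251 189  42  19 753]
pca [0.5174 0.0361] 9.598637547437534 [0.0177 0.0397]
   y -20..-16 [20.9217 22.4042 42.0248] 57
   y -16..-12 [20.1852 21.6335 22.8433] 40
   y -12..-8 [20.5015 21.517  22.8722] 40
   y -8..-4 [28.4263 29.642  35.2997] 50
   y -4..0 [28.9781 34.7603 36.0513] 54
   y 0..4 [29.0118 34.3293 35.7137] 55
   y 4..8 [13.2822 30.0937 35.6208] 36
   y 8..12 [13.1784 21.5362 22.5623] 38
   y 12..16 [21.0453 21.8736 23.0043] 40
   y 16..20 [20.7352 21.847  23.0798] 37
tips (array([0.5167, 0.0332]), [9.1832914352417, 31.42518424987793], np.float32(9.463165)) zmin 0.1166498033298004 tcp [0.5158 0.0355 0.2499] 197
```

>>> {"fn": "carry_out", "kwargs": {"motion": [0,0,2,0,0,0,0,0,2,0,0,0,0,0,1.3,0,0,0,0,0,0,0,0,0]}}

```text
clock: 8.35
tool_pos: [0.5156, 0.0367, 0.1968]
eef_rot: [0.996, 0.087, -0.001, -0.0]
contact_force: [-0.2, 0.8, -0.2]
opening: 0.386
```

```bash
for i in 1 2 3; do python3 st.py; python3 tip.py w6.png | grep -v '  y'; done
```

```text
8.35 [0.5156 0.0367 0.1968] yaw 10.03888194658176 tilt [-0.0021  0.0001] [-0.2492  0.8364 -0.249 ] [-0.0093  0.0134  0.0119] 34.02925561043791
well (array([0.517 , 0.0361]), [17.525985717773438, 39.75147247314453], np.float32(10.099457)) [250 207  52  22 965]
pca [0.518 0.036] 9.786916956579432 [0.0169 0.038 ]
tips (array([0.5167, 0.0367]), [9.085184097290039, 31.285642623901367], np.float32(10.253128)) zmin 0.0635238004708896 tcp [0.5161 0.0365 0.1975] 197
8.4 [0.5161 0.0365 0.1975] yaw 10.012085917433302 tilt [-0.0007  0.0002] [-1.102  -0.4534 -0.1372] [-0.0319  0.004  -0.0008] 33.960050268039275
well (array([0.5174, 0.0361]), [17.56914520263672, 39.734169006347656], np.float32(10.069153)) [250 207  51  22 979]
pca [0.5182 0.0364] 9.33835912229631 [0.0171 0.0383]
tips (array([0.5175, 0.0364]), [9.388389587402344, 31.309669494628906], np.float32(9.993866)) zmin 0.06432233161092718 tcp [0.5164 0.0362 0.1979] 201
8.45 [0.5164 0.0362 0.1979] yaw 9.992771692612635 tilt [0.0004 0.0002] [-0.3365 -0.4672 -0.5011] [ 0.005   0.028  -0.0068] 33.735885651094485
well (array([0.5177, 0.0358]), [17.59562873840332, 39.80718231201172], np.float32(10.04747)) [250 207  51  22 946]
pca [0.5181 0.0362] 8.693359768960832 [0.0169 0.0386]
tips (array([0.5174, 0.0361]), [9.711843490600586, 31.39592170715332], np.float32(9.939331)) zmin 0.0649075541389652 tcp [0.5166 0.036  0.1982] 201
```

View pics/w6.png

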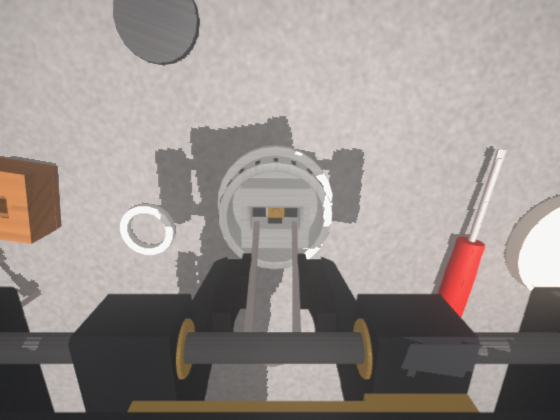

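>>> {"fn": "carry_out", "kwargs": {"motion": [0,0,1,0,0,0,0,0,1,0,0,0,0,0,1,0,0,0,0,0,0.7,0,0,0,0,0,0,0,0,0,0,0,0,0,0,0]}}

```text
clock: 9.25
tool_pos: [0.5164, 0.0356, 0.1608]
eef_rot: [0.996, 0.087, 0.0, 0.0]
contact_force: [0.0, -0.1, -1.5]
opening: 0.38
```

```bash
python3 st.py
```

```text
9.25 [0.5164 0.0356 0.1608] yaw 9.956323535388306 tilt [ 0.0003 -0.    ] [ 0.0001 -0.0961 -1.473 ] [ 0.039   0.0163 -0.0111] 33.460959737105604
```

>>> {"fn": "carry_out", "kwargs": {"motion": [0,0,0.2,0,0,0,0,0,0.2,0,0,0,0,0,0.1,0,0,0,0,0,0,0,0,0]}}

```text
clock: 9.75
tool_pos: [0.5162, 0.0356, 0.1556]
eef_rot: [0.996, 0.087, -0.0, 0.0]
contact_force: [-0.4, 0.3, -0.7]
opening: 0.382
```

>>> {"fn": "carry_out", "kwargs": {"motion": [0,0,0.1,0,0,0,0,0,0.1,0,0,0,0,0,0,0,0,0]}}

```text
clock: 10.12
tool_pos: [0.5164, 0.0356, 0.1539]
eef_rot: [0.996, 0.087, 0.0, 0.0]
contact_force: [-0.4, -0.3, 3.2]
opening: 0.382
```

>>> {"fn": "carry_out", "kwargs": {"motion": [0,0,0.1,0,0,0,0,0,0,0,0,0]}}

```text
clock: 10.38
tool_pos: [0.5163, 0.0356, 0.1528]
eef_rot: [0.996, 0.087, 0.0, 0.0]
contact_force: [-0.0, 0.4, 2.7]
opening: 0.383
```

>>> {"fn": "carry_out", "kwargs": {"motion": [0,0,0.1,0,0,0,0,0,0,0,0,0]}}

```text
clock: 10.62
tool_pos: [0.5163, 0.0356, 0.1517]
eef_rot: [0.996, 0.087, 0.0, 0.0]
contact_force: [-0.3, 0.0, 2.4]
opening: 0.381
```

>>> {"fn": "carry_out", "kwargs": {"motion": [0,0,0.1,0,0,0,0,0,0,0,0,0]}}

```text
clock: 10.88
tool_pos: [0.5163, 0.0356, 0.1506]
eef_rot: [0.996, 0.087, 0.0, 0.0]
contact_force: [0.2, -0.6, 2.1]
opening: 0.381
```

>>> {"fn": "carry_out", "kwargs": {"motion": [0,0,0.05,0,0,0,0,0,0,0,0,0]}}

```text
clock: 11.12
tool_pos: [0.5163, 0.0356, 0.1502]
eef_rot: [0.996, 0.087, 0.0, 0.0]
contact_force: [0.7, 0.3, 2.1]
opening: 0.377
```

>>> {"fn": "carry_out", "kwargs": {"motion": [0,0,0.05,0,0,0,0,0,0,0,0,0]}}

```text
clock: 11.38
tool_pos: [0.5164, 0.0356, 0.15]
eef_rot: [0.996, 0.087, 0.0, 0.0]
contact_force: [-0.2, 0.0, 6.1]
opening: 0.386
```

>>> {"fn": "carry_out", "kwargs": {"motion": [0,0,0.04,0,0,0,0,0,0,0,0,0]}}

```text
clock: 11.62
tool_pos: [0.5166, 0.0354, 0.1498]
eef_rot: [0.996, 0.087, 0.001, 0.0]
contact_force: [-0.7, 0.0, 6.9]
opening: 0.384
```

>>> {"fn": "carry_out", "kwargs": {"motion": [0,0,0.03,0,0,0,0,0,0,0,0,0]}}

```text
clock: 11.88
tool_pos: [0.5167, 0.0353, 0.1497]
eef_rot: [0.996, 0.087, 0.001, 0.0]
contact_force: [-0.4, -0.9, 10.0]
opening: 0.379
```

Past about 0.150 the force jumps from 2 N to 10 N, so the plate is on its stop. I'll ease off slightly, then squeeze.

>>> {"fn": "carry_out", "kwargs": {"motion": [0,0,-0.1,0,0,0,0,0,0,0,0,0]}}

```text
clock: 12.12
tool_pos: [0.5161, 0.0355, 0.1499]
eef_rot: [0.996, 0.087, -0.0, 0.0]
contact_force: [0.7, -1.4, 1.6]
opening: 0.383
```

>>> {"fn": "carry_out", "kwargs": {"motion": [0,0,0,0,0,0,0,0,0,0,0,0,0,0,0,0,0,0], "hand": 3.1, "grip_force": 30}}

```text
clock: 12.5
tool_pos: [0.5161, 0.0357, 0.1498]
eef_rot: [0.996, 0.087, -0.0, -0.0]
contact_force: [-0.3, 1.5, 0.4]
opening: 0.356
```

>>> {"fn": "carry_out", "kwargs": {"motion": [0,0,0,0,0,0,0,0,0,0,0,0,0,0,0,0,0,0,0,0,0,0,0,0], "hand": 2.5, "grip_force": 42}}

```text
clock: 13.0
tool_pos: [0.5162, 0.0355, 0.1499]
eef_rot: [0.996, 0.087, -0.0, 0.0]
contact_force: [0.1, -0.3, -0.7]
opening: 0.338
```

```bash
python3 st.py
```

```text
13.0 [0.5162 0.0355 0.1499] yaw 9.95356067548302 tilt [-0.0002 -0.0002] [ 0.097  -0.3158 -0.6881] [ 0.0277  0.0002 -0.0277] 29.748787738514288
```

>>> {"fn": "carry_out", "kwargs": {"motion": [0,0,-0.2,0,0,0,0,0,-0.3,0,0,0,0,0,-0.3,0,0,0,0,0,0,0,0,0]}}

```text
clock: 13.5
tool_pos: [0.5164, 0.0356, 0.1583]
eef_rot: [0.996, 0.087, 0.0, 0.0]
contact_force: [-0.5, 0.3, -0.9]
opening: 0.335
```

>>> {"fn": "carry_out", "kwargs": {"motion": [0,0,-1,0,0,0,0,0,-1.5,0,0,0,0,0,-2,0,0,0,0,0,-2,0,0,0,0,0,-2,0,0,0,0,0,0,0,0,0]}}

```text
clock: 14.25
tool_pos: [0.5171, 0.0357, 0.245]
eef_rot: [0.996, 0.087, 0.002, -0.0]
contact_force: [-0.9, 0.5, -1.8]
opening: 0.337
```

```bash
python3 st.py; python3 tip.py w7.png|grep tips; python3 -c "
from h import *
p=cv2.imread('pics/w7.png')[100:400,130:430]; cv2.imwrite('pics/w7c.png',cv2.resize(p,(600,600),interpolation=2))"
```

```text
14.25 [0.5171 0.0357 0.245 ] yaw 9.94608830796629 tilt [0.0041 0.0005] [-0.873   0.4652 -1.8415] [ 0.0281 -0.0235  0.0433] 29.727101456652857
tips (array([0.5188, 0.0359]), [14.841400146484375, 22.241029739379883], np.float32(7.942108)) zmin 0.11064677942898563 tcp [0.5165 0.0356 0.2439] 680
```

View pics/w7c.png

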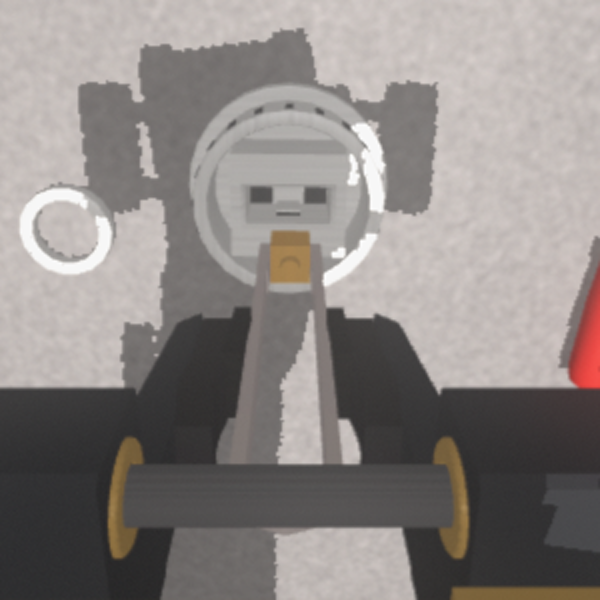

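Spacer held between the tips (crop 290,257) and out of the well. On to the dish.

>>> {"fn": "carry_out", "kwargs": {"motion": [-0.45,3,0,0,0,0,-0.75,5,0,0,0,0,-0.85,5.5,0,0,0,0,-0.85,5.5,0,0,0,0,-0.75,5,0,0,0,0,-0.6,4.1,0,0,0,0,0,0,2,0,0,0,0,0,0,0,0,0]}}

```text
clock: 15.3
tool_pos: [0.5215, -0.2483, 0.2211]
eef_rot: [0.996, 0.086, -0.002, -0.001]
contact_force: [-0.5, -0.4, -1.4]
opening: 0.335
```

```bash
python3 st.py; cat > d.py <<'E'
from m import *
p=shot('wrist'); s=monitor.get_state()['tool_pos']
X,u,v=cloud(p); I=p['frame'][v,u].astype(int); c=np.array([.524,-.248]); r=np.hypot(*(X[:,:2]-c).T)
q=(r<.065)&(X[:,2]>.012)&(X[:,2]<.022)&(I.min(1)>120); A=X[q,:2]
if len(A)>20:
    M=np.c_[2*A,np.ones(len(A))]; k=np.linalg.lstsq(M,(A**2).sum(1),rcond=None)[0]; print('rim fit',k[:2],np.sqrt(k[2]+k[0]**2+k[1]**2),len(A))
print('rim z',np.percentile(X[q,2],95),'floor z',np.median(X[(r<.04)&(X[:,2]<.012),2]))
g=(I[:,0]>1.5*I[:,2])&(I[:,0]>80)&(np.hypot(*(X[:,:2]-s[:2]).T)<.06)&(X[:,2]<.14)
if g.sum()>5: print('spacer',X[g].mean(0),X[g].min(0),X[g].max(0),g.sum())
save(sys.argv[1],p)
E
python3 d.py w8.png
```

```text
15.3 [ 0.5215 -0.2483  0.2211] yaw 9.923185614825666 tilt [-0.0045  0.0019] [-0.4802 -0.3823 -1.3643] [0.0487 0.0244 0.0086] 29.521641204895623
rim fit [ 0.5226 -0.2475] 0.04945582967632954 1511
rim z 0.018470338396819358 floor z 0.004575686975305415
spacer [ 0.524  -0.2477  0.0999] [ 0.5142 -0.256   0.0863] [ 0.5302 -0.2404  0.1069] 484
```

>>> {"fn": "carry_out", "kwargs": {"motion": [0,0,1.5,0,0,0,0,0,2,0,0,0,0,0,2,0,0,0,0,0,1.5,0,0,0,0,0,0.7,0,0,0,0,0,0,0,0,0]}}

```text
clock: 16.1
tool_pos: [0.523, -0.2483, 0.1457]
eef_rot: [0.996, 0.087, -0.0, -0.0]
contact_force: [-0.1, 0.3, -0.0]
opening: 0.337
```

>>> {"fn": "carry_out", "kwargs": {"motion": [0,0,0.15,0,0,0,0,0,0,0,0,0]}}

```text
clock: 16.35
tool_pos: [0.5232, -0.2487, 0.145]
eef_rot: [0.996, 0.087, 0.0, 0.0]
contact_force: [0.2, -0.0, -0.3]
opening: 0.339
```

>>> {"fn": "carry_out", "kwargs": {"motion": [0,0,0.1,0,0,0,0,0,0,0,0,0]}}

```text
clock: 16.6
tool_pos: [0.523, -0.2486, 0.1436]
eef_rot: [0.996, 0.087, 0.0, 0.0]
contact_force: [0.2, -0.1, -1.3]
opening: 0.337
```

>>> {"fn": "carry_out", "kwargs": {"motion": [0,0,0.1,0,0,0,0,0,0,0,0,0]}}

```text
clock: 16.85
tool_pos: [0.5229, -0.2485, 0.1424]
eef_rot: [0.996, 0.087, -0.0, -0.0]
contact_force: [-0.3, -0.3, -1.7]
opening: 0.333
```

>>> {"fn": "carry_out", "kwargs": {"motion": [0,0,0.1,0,0,0,0,0,0,0,0,0]}}

```text
clock: 17.1
tool_pos: [0.5229, -0.2485, 0.1414]
eef_rot: [0.996, 0.087, -0.0, -0.0]
contact_force: [-0.5, -0.5, -1.2]
opening: 0.336
```

>>> {"fn": "carry_out", "kwargs": {"motion": [0,0,0.05,0,0,0,0,0,0,0,0,0]}}

```text
clock: 17.35
tool_pos: [0.523, -0.2485, 0.141]
eef_rot: [0.996, 0.087, -0.0, 0.0]
contact_force: [0.4, -0.6, -1.4]
opening: 0.338
```

>>> {"fn": "carry_out", "kwargs": {"motion": [0,0,0.05,0,0,0,0,0,0,0,0,0]}}

```text
clock: 17.6
tool_pos: [0.5231, -0.2486, 0.1408]
eef_rot: [0.996, 0.087, 0.0, 0.0]
contact_force: [-0.5, 0.8, 1.6]
opening: 0.336
```

>>> {"fn": "carry_out", "kwargs": {"motion": [0,0,0.05,0,0,0,0,0,0,0,0,0]}}

```text
clock: 17.85
tool_pos: [0.5233, -0.2487, 0.1407]
eef_rot: [0.996, 0.087, 0.0, 0.0]
contact_force: [-0.9, -0.1, 5.5]
opening: 0.339
```

>>> {"fn": "carry_out", "kwargs": {"motion": [0,0,-0.05,0,0,0,0,0,0,0,0,0]}}

```text
clock: 18.1
tool_pos: [0.5231, -0.2487, 0.1407]
eef_rot: [0.996, 0.087, 0.0, 0.0]
contact_force: [-1.0, 0.0, 3.8]
opening: 0.337
```

>>> {"fn": "carry_out", "kwargs": {"motion": [0,0,0,0,0,0,0,0,0,0,0,0,0,0,0,0,0,0,0,0,0,0,0,0], "hand": 3.35, "grip_force": 30}}

```text
clock: 18.6
tool_pos: [0.5229, -0.2485, 0.1404]
eef_rot: [0.996, 0.087, -0.0, -0.0]
contact_force: [-0.5, 0.6, -0.9]
opening: 0.379
```

>>> {"fn": "carry_out", "kwargs": {"motion": [0,0,-0.3,0,0,0,0,0,-0.6,0,0,0,0,0,-1.5,0,0,0,0,0,-2.5,0,0,0,0,0,-3,0,0,0,0,0,-3,0,0,0,0,0,0,0,0,0]}}

```text
clock: 19.48
tool_pos: [0.5243, -0.2491, 0.2526]
eef_rot: [0.996, 0.087, 0.003, 0.001]
contact_force: [0.2, 0.0, -2.2]
opening: 0.384
```

```bash
python3 st.py; python3 d.py w9.png; python3 tip.py w9b.png | grep tips
```

```text
19.475 [ 0.5243 -0.2491  0.2526] yaw 9.945600124984747 tilt [ 0.0058 -0.0023] [ 0.1578  0.0014 -2.1809] [ 0.0024 -0.0055  0.0191] 33.83399032636371
rim fit [ 0.5225 -0.2475] 0.049421380231223395 1228
rim z 0.018487889774509134 floor z 0.004588941981324923
spacer [ 0.5254 -0.2485  0.0205] [ 0.5163 -0.2559  0.0083] [ 0.5319 -0.2415  0.0275] 199Traceback (most recent call last):
  File "tip.py", line 2, in <module>
    p=shot('wrist'); s=monitor.get_state(); well(p,(.517,.036))
                                            ~~~~^^^^^^^^^^^^^^^
  File "well.py", line 6, in well
    n,L,S,C=cv2.connectedComponentsWithStats(m); k=1+np.argmax(S[1:,4]);
                                                     ~~~~~~~~~^^^^^^^^^
    return _wrapfunc(a, 'argmax', axis=axis, out=out, **kwds)
    return bound(*args, **kwds)
ValueError: attempt to get argmax of an empty sequence
```

View pics/w9.png

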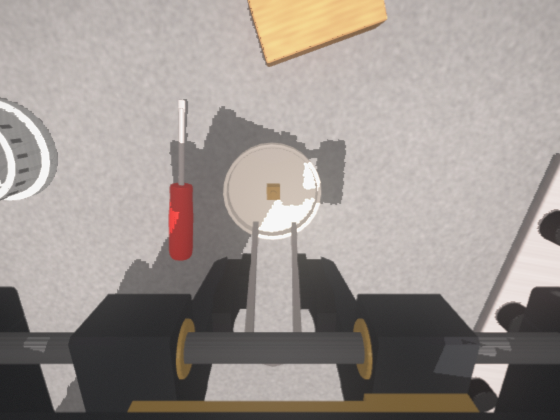

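The spacer stands upright in the dish at (273,191) with its top at 0.0275, so it rests on the floor. Now back to the stand.

>>> {"fn": "carry_out", "kwargs": {"motion": [0,0,0,0,0,0.08,0,0,0,0,0,0.077,-0.2,-3,0,0,0,0,-0.3,-5.5,0,0,0,0,-0.3,-6,0,0,0,0,-0.35,-6,0,0,0,0,-0.35,-6,0,0,0,0,-0.35,-6,0,0,0,0]}}

```text
clock: 20.58
tool_pos: [0.4981, 0.0778, 0.2485]
eef_rot: [1.0, 0.008, -0.001, 0.0]
contact_force: [0.0, 0.6, -0.4]
opening: 0.384
```

>>> {"fn": "carry_out", "kwargs": {"motion": [-0.35,-6,0,0,0,0,-0.35,-6,0,0,0,0,-0.2,-5,0,0,0,0,-0.2,-3.2,0,0,0,0,0,0,0,0,0,0,0,0,0,0,0,0]}}

```text
clock: 21.32
tool_pos: [0.4844, 0.2762, 0.2486]
eef_rot: [1.0, 0.008, -0.001, 0.001]
contact_force: [-0.4, 0.1, -0.5]
opening: 0.38
```

```bash
cat > s.py <<'E'
from m import *
s=monitor.get_state(); t=s['tool_pos']; p=shot('wrist'); X,u,v=cloud(p); I=p['frame'][v,u].astype(int)
Y=ray(p,np.c_[u,v],.0395)
w=(X[:,2]<.034)&(np.hypot(Y[:,0]-.485,Y[:,1]-.2767)<.028)
print('slot',rect(Y[w,:2]),w.sum(),np.percentile(X[w,2],[10,50,90]))
q=(X[:,2]>t[2]-.134)&(X[:,2]<t[2]-.107)&(np.hypot(X[:,0]-t[0],X[:,1]-t[1])<.035)&(X[:,2]>.046)
print('tips',rect(X[q,:2]),X[q,2].min()); meas(p); save(sys.argv[1],p)
E
python3 st.py; python3 s.py w10.png; python3 st.py
```

```text
21.325 [0.4844 0.2762 0.2486] yaw 0.8962653078160433 tilt [-0.0015 -0.0026] [-0.4322  0.1182 -0.5353] [-0.0104  0.0328 -0.0232] 33.47696626994308
slot (array([0.4855, 0.2767]), [12.115145683288574, 44.79311752319336], np.float32(0.9073181)) 556 [0.0071 0.0136 0.0293]
tips (array([0.4859, 0.2753]), [10.140876770019531, 31.32539939880371], np.float32(6.42453)) 0.11655453164603236
stand top rect (array([0.4851, 0.2767]), [60.32536697387695, 83.42406463623047], np.float32(0.76763916)) z 0.03947511200102194 4493
tongs >.055 (array([0.4849, 0.2755]), [10.263875961303711, 31.466773986816406], np.float32(1.6901703)) zmax [0.1404 0.1558 0.1596] 294
    0.1 0.12 [0.4856 0.2599 0.1166] [0.4887 0.2913 0.1199] 24
    0.12 0.16 [0.4794 0.2602 0.1202] [0.4904 0.2911 0.16  ] 270
burner crown [0.517  0.0372] 45.66667938232422 z 0.049056785935960634
well (array([0.5271, 0.0496]), [45.32208251953125, 55.79552459716797], np.float32(15.948944)) z pct [0.0134 0.0209 0.0341 0.0404 0.0436] 1181
21.375 [0.4847 0.2757 0.2489] yaw 0.8337551964558245 tilt [-0.0012 -0.0025] [ 1.6396 -0.4544 -0.5591] [-0.0248  0.0034  0.0605] 33.84916906494332
```

>>> {"fn": "carry_out", "kwargs": {"motion": [0,-0.1,1.5,0,0,0,0,0,2,0,0,0,0,0,1.7,0,0,0,0,0,1.0,0,0,0,0,0,0,0,0,0,0,0,0,0,0,0]}}

```text
clock: 22.12
tool_pos: [0.485, 0.2788, 0.1878]
eef_rot: [1.0, 0.008, 0.0, -0.0]
contact_force: [-0.3, 0.2, -1.4]
opening: 0.384
```

```bash
python3 st.py; python3 s.py w11.png|head -2
```

```text
22.125 [0.485  0.2788 0.1878] yaw 0.9421748302484425 tilt [0.0007 0.0003] [-0.2981  0.1724 -1.3541] [0.0657 0.0209 0.0391] 33.84840896331528
slot (array([0.4859, 0.277 ]), [11.726716041564941, 45.01970291137695], np.float32(1.0)) 764 [0.0074 0.0173 0.0305]
tips (array([0.4856, 0.2785]), [10.296496391296387, 31.529569625854492], np.float32(1.2295837)) 0.05588427028524631
```

View pics/w11.png

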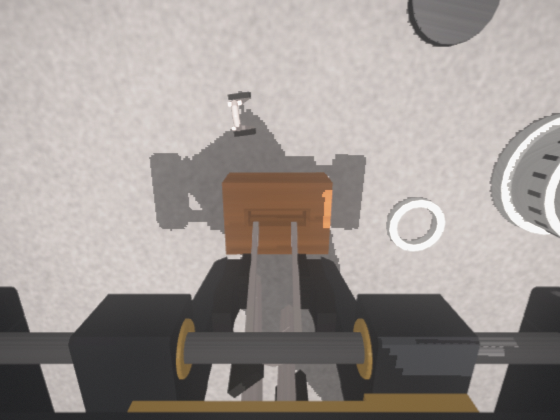

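Tips are above the slot: tips x 0.4856 against slot 0.4857, y 1.5 mm too far; correcting that on the way down.

>>> {"fn": "carry_out", "kwargs": {"motion": [0,0.15,0.4,0,0,0,0,0,0.8,0,0,0,0,0,0.8,0,0,0,0,0,0.8,0,0,0,0,0,0.8,0,0,0,0,0,0.6,0,0,0,0,0,0,0,0,0]}}

```text
clock: 23.05
tool_pos: [0.4844, 0.2773, 0.1449]
eef_rot: [1.0, 0.008, -0.0, 0.0]
contact_force: [0.2, 0.2, -0.1]
opening: 0.382
```

>>> {"fn": "carry_out", "kwargs": {"motion": [0,0,0.1,0,0,0,0,0,0.1,0,0,0,0,0,0,0,0,0]}}

```text
clock: 23.42
tool_pos: [0.4847, 0.2774, 0.1436]
eef_rot: [1.0, 0.008, 0.0, -0.0]
contact_force: [0.3, 0.1, 0.0]
opening: 0.382
```

>>> {"fn": "carry_out", "kwargs": {"motion": [0,0,0.1,0,0,0,0,0,0,0,0,0]}}

```text
clock: 23.68
tool_pos: [0.4846, 0.2774, 0.1425]
eef_rot: [1.0, 0.008, 0.0, 0.0]
contact_force: [0.2, 0.3, -0.4]
opening: 0.38
```

>>> {"fn": "carry_out", "kwargs": {"motion": [0,0,0.1,0,0,0,0,0,0,0,0,0]}}

```text
clock: 23.92
tool_pos: [0.4846, 0.2774, 0.1414]
eef_rot: [1.0, 0.008, -0.0, 0.0]
contact_force: [0.3, -0.8, -0.7]
opening: 0.384
```

>>> {"fn": "carry_out", "kwargs": {"motion": [0,0,0.05,0,0,0,0,0,0,0,0,0]}}

```text
clock: 24.18
tool_pos: [0.4846, 0.2774, 0.141]
eef_rot: [1.0, 0.008, 0.0, 0.0]
contact_force: [0.5, 0.5, 0.1]
opening: 0.38
```

>>> {"fn": "carry_out", "kwargs": {"motion": [0,0,0.05,0,0,0,0,0,0,0,0,0]}}

```text
clock: 24.42
tool_pos: [0.4846, 0.2774, 0.1405]
eef_rot: [1.0, 0.008, 0.0, 0.0]
contact_force: [-0.3, -0.1, -1.0]
opening: 0.381
```

>>> {"fn": "carry_out", "kwargs": {"motion": [0,0,0.05,0,0,0,0,0,0,0,0,0]}}

```text
clock: 24.68
tool_pos: [0.4848, 0.2774, 0.1403]
eef_rot: [1.0, 0.008, 0.0, -0.0]
contact_force: [-1.0, -0.7, 3.4]
opening: 0.377
```

>>> {"fn": "carry_out", "kwargs": {"motion": [0,0,0.05,0,0,0,0,0,0,0,0,0]}}

```text
clock: 24.92
tool_pos: [0.4849, 0.2774, 0.1402]
eef_rot: [1.0, 0.008, 0.0, -0.0]
contact_force: [0.2, -0.3, 6.8]
opening: 0.38
```

On the floor of the slot. Releasing slowly, then backing straight up.

>>> {"fn": "carry_out", "kwargs": {"motion": [0,0,-0.05,0,0,0,0,0,0,0,0,0,0,0,0,0,0,0], "hand": 3.8}}

```text
clock: 25.3
tool_pos: [0.4845, 0.2774, 0.1398]
eef_rot: [1.0, 0.008, -0.0, 0.0]
contact_force: [-0.2, -0.6, 0.0]
opening: 0.429
```

>>> {"fn": "carry_out", "kwargs": {"motion": [0,0,0,0,0,0,0,0,0,0,0,0,0,0,0,0,0,0,0,0,0,0,0,0,0,0,0,0,0,0], "hand": 8.0}}

```text
clock: 25.92
tool_pos: [0.4846, 0.2774, 0.14]
eef_rot: [1.0, 0.008, 0.0, 0.0]
contact_force: [0.3, -0.1, 0.1]
opening: 0.909
```

>>> {"fn": "carry_out", "kwargs": {"motion": [0,0,-1,0,0,0,0,0,-2,0,0,0,0,0,-3,0,0,0,0,0,-4,0,0,0,0,0,-4,0,0,0,0,0,0,0,0,0]}}

```text
clock: 26.68
tool_pos: [0.4861, 0.2782, 0.2837]
eef_rot: [1.0, 0.008, 0.003, -0.002]
contact_force: [0.1, 1.1, -0.2]
opening: 0.908
```

```bash
python3 st.py; python3 w.py w12.png|head -12; python3 m.py scene top; python3 - <<'E'
from m import *
import cv2
p=shot('top'); ims=[p['frame'][200:340,100:440]]
X,u,v=cloud(p); I=p['frame'][v,u].astype(int); g=(I[:,0]>1.4*I[:,2])&(np.hypot(X[:,0]-.524,X[:,1]+.248)<.04); print('spacer top view',X[g].mean(0),X[g,2].max(),g.sum())
for t in ['burner_cap','screwdriver','flame_ring','mug','glass','salt_jar','match_box']:
    d=finder.masks_of(p,t)[:1]; print(t,[(round(e['p'],2),np.round(e['extent'],0)) for e in d])
a=cv2.imread('pics/w12.png')[60:420,100:480]; q=shot('scene')['frame'][100:320,120:400,::-1]
a=cv2.resize(a,(380,360)); q=cv2.resize(q,(420,330),interpolation=2); q=np.vstack([q,np.zeros((30,420,3),np.uint8)]); cv2.imwrite('pics/fin.png',np.hstack([a,q]))
E
```

```text
26.675 [0.4861 0.2782 0.2837] yaw 0.9451860967286121 tilt [0.0063 0.004 ] [ 0.0792  1.0802 -0.1873] [-0.0436  0.0093  0.0204] 79.96815927735922
[0.4851 0.2777 0.2817] [[ 0.0007 -0.9459 -0.3245  0.0842]
 [ 1.      0.0009 -0.0003 -0.0002]
 [ 0.0006 -0.3245  0.9459 -0.0816]
 [ 0.      0.      0.      1.    ]]
stand top rect (array([0.485 , 0.2768]), [59.78105926513672, 82.9626693725586], np.float32(1.0450592)) z 0.03949255163245763 3265
tongs >.055 (array([0.4854, 0.2757]), [18.45750617980957, 35.866455078125], np.float32(0.33677673)) zmax [0.0958 0.136  0.1381] 629
    0.055 0.07 [0.4894 0.2618 0.0576] [0.4902 0.2894 0.0699] 14
    0.07 0.1 [0.476  0.2578 0.0702] [0.4947 0.2937 0.0985] 312
    0.1 0.12 [0.48   0.2638 0.1006] [0.4904 0.2879 0.1199] 61
    0.12 0.16 [0.48   0.2643 0.1202] [0.4905 0.2869 0.1388] 242
burner crown [0.5178 0.0363] 46.47771453857422 z 0.04908568295600485
well (array([0.528 , 0.0494]), [44.75575256347656, 56.379756927490234], np.float32(14.200745)) z pct [0.013  0.0181 0.0326 0.0398 0.0436] 971
scene
stand top rect (array([0.4873, 0.2741]), [62.98403549194336,
[... 1169 characters left out ...]
0353] 45.262794494628906 z 0.04907736286940145
well (array([0.5196, 0.0354]), [53.46760177612305, 54.063743591308594], np.float32(52.500916)) z pct [0.0095 0.0128 0.015  0.0183 0.0399] 241
dish (523.5460815429688, -247.6248779296875) 52.61996841430664 [ 0.5243 -0.2483  0.0061]
spacer top view [ 0.5248 -0.2477  0.0203] 0.029056904938089767 47
burner_cap [(0.58, array([196., 172., 226., 200.]))]
screwdriver [(0.81, array([345., 230., 359., 290.]))]
flame_ring [(0.46, array([201., 253., 218., 280.]))]
mug [(0.67, array([316.,  88., 356., 146.]))]
glass [(0.61, array([231., 104., 262., 140.]))]
salt_jar [(0.74, array([131., 129., 169., 163.]))]
match_box [(0.67, array([370., 145., 432., 191.]))]
```

View pics/fin.png

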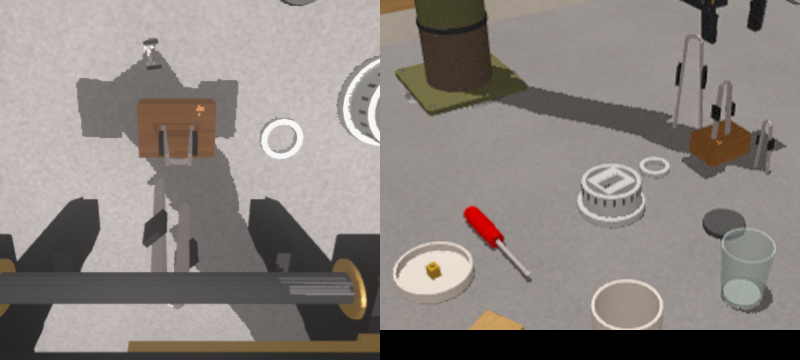

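The tongs stand upright in the stand (right view 722,110), the spacer is in the dish (433,270), everything else is in place, and the gripper is clear.

```bash
python3 -c "
from plant import workorder; print(workorder.finish_job())"
```

```text
the job is handed in; nothing more can be done
None
```

The spacer is out of the well and standing in the white dish, the middle-sized tongs are back upright in their stand, and the job is handed in. It took about 27 s of the 61 s.

- **Catch plate:** I pushed it down about 4.5 mm at roughly 2–3 N until the force jumped to about 10 N at the hard stop, below the 18 N limit.
- **Spacer:** The tongs shut on the foot at 29.7 mm over the pads. I lowered the spacer to contact with the dish floor before letting go.

**Last checks:**
- The spacer is about 2 mm from the dish's middle, with its top at 27–29 mm, which fits it resting on the floor.
- The tongs' top is at 138–139 mm and their middle about 1 mm from the slot's middle, so they are upright and on the slot floor.
- The gripper is open and well above the tongs.
- By the picture and the finder, the bystanders are where they were. The screwdriver's outline came out shorter than at the start, but in the picture it lies unmoved.
- In the last overhead picture the arm partly hid the stand, so its tongs reading was poor. The wrist and scene cameras agreed with each other, and I went by those.

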